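# Sweep the gate's path clear, free the sagging bolt and hold the guard gate ajar

### The job

Using the yellow hand pusher, sweep the three loose brass plugs lying in front of the guard gate all the way into the blue open-sided corral without touching them with the gripper, and leave the pusher standing upright on the table. Then take the bolt's black knob, lift the sagging bolt so that its hooked nose clears the keeper's bent red lip while you pull it fully back towards the hinge, and swing the self-closing gate open towards the robot to about 25 degrees. Finish while still gripping the knob and holding the gate steady there, without disturbing the other things on the bench.

Things in the scene. Friction and masses are not known exactly. Their poses are not given: they have to be found in the camera images.
- pusher: loose yellow pusher, 0.3 kg, standing; origin under the blade. Blade 160 mm along x, 10 thick, 34 high; end wings reach 31 mm to -y, the pushing side, 150 mm apart. Wooden grip 50 mm along x, 24 thick along y, centred 6 mm to +y, 28 to 106 mm above the underside: pinch it across y from above. A foot 60 mm wide, 8 high, reaches 45 mm to +y.
- plug_a: loose brass hexagonal blanking plug, 28 mm across flats, 32 mm across corners, 28 mm tall, about 0.08 kg, standing on the table in front of the gate; origin at the centre of its underside. The three are alike.
- plug_b: loose brass hexagonal blanking plug, 28 mm across flats, 32 mm across corners, 28 mm tall, about 0.08 kg, standing on the table in front of the gate; origin at the centre of its underside. The three are alike.
- plug_c: loose brass hexagonal blanking plug, 28 mm across flats, 32 mm across corners, 28 mm tall, about 0.08 kg, standing on the table in front of the gate; origin at the centre of its underside. The three are alike.
- corral: fixed blue corral: three walls 32 mm high, 6 thick; inner width 220 mm (its x), inner depth 120 mm (its y, -60 to +60), open on its +y side and on top. No sill: its floor is level with the table, so plugs and pusher slide in. Origin at the centre of its floor.
- bolt: steel bolt on the gate's top rail with a black knob, an upright cylinder 24 mm in diameter, 40 tall, on a 10 mm stem. Origin at the knob's centre, 213 mm above the table while the bolt sags; bolt and guides below reach 187 mm. Knob 193 mm from the hinge axis with bolt_slide 0, 151 mm fully drawn.
- gate: the gate: clear plastic in an aluminium frame 18 mm thick, 15 to 150 mm above the table. Origin at table height on its upright hinge axis, at the robot's left end. Its axes turn with it: -y points along the gate to the free stile, 252 mm from the axis; -x (when shut) is the side it opens to, towards the robot. The knob stays on its y axis.
- keeper_lip (a point): middle of the top edge of the keeper's bent red lip, fixed beside the stile, 158 mm above the table, 5 mm thick along the bolt. The sagging bolt's nose hangs 9.5 mm deep behind it; lifted 11 to 15 mm it passes over. Steel cheeks up to 187 mm high before and behind the nose keep the gate shut until the bolt is drawn.
- gate_angle (a joint): gate angle in rad: 0 shut, positive as the stile swings towards the robot (clockwise from above), stop at 1.2. A spring pulls it shut: 0.15 N m at 0, 0.28 N m at 0.44.
- bolt_slide (a joint): travel of the bolt along the gate towards the hinge, in m: about 0 shot home, 0.042 fully drawn (stop). About 1 N of friction; it stays where it is left. The nose is over and past the lip beyond 0.022 and clear of the keeper beyond 0.026.
- bolt_lift (a joint): lift of the bolt and its knob in the worn guides, in m: 0 sagging, 0.016 at the upper stop. It weighs about 2 N and drops back when let go.
- jar: loose clear jar, 72 mm diameter, 110 mm tall, origin under its centre: leave alone
- sensor: loose steel pressure sensor standing upright, 38 mm diameter, 112 mm tall, origin under its centre: leave alone
- wrench: loose steel wrench, 190 mm long, lying flat: leave alone
- cup: loose black bowl, 80 mm wide, 40 mm tall, origin under its centre: leave alone
- can: loose red can, 60 mm diameter, 120 mm tall, origin under its centre: leave alone

How it is judged:
By the outcome, as a careful person would: the job done as asked, in the order asked, and still so for the second after the job is handed in, while the arm keeps its last pose, push and grip.
It also fails if it takes over 51 s, if anything falls off the work surface, if the arm or the gripper's body presses on something with over 40 N, if the wrist force passes 120 N, or if a joint passes its speed limit or range.

### The arm

A 6-joint arm with a two-finger parallel gripper is mounted at the origin on the work surface. World frame = base frame: x ahead of the robot, y to its left, z up, the work surface at z = 0. Lengths are in m, angles in rad, forces in N, time in s.
With the tool pointing down it reaches from about 0.35 to 0.775 m from the base axis. Payload 5.5 kg.
Tool frame: the origin (TCP) lies midway between the tips of the shut fingers; the grasp point (between the pads) lies 19 mm behind it; z points along the fingers, y is the direction in which the jaws open and shut (so a half turn about z gives the same grasp; the last joint's range is limited). The gripper opens to 85 mm and grips with 20 to 120 N. Pads are 22 mm wide; open, the fingers measure 114 mm over their backs; the gripper's body (76 mm by 85 mm) begins 54 mm behind the grasp point. The pads swing forward as they close: fully open they stand 13 mm farther back than shut.
Start: joints at [-1.249, 0.313, 0.046, 1.304, 0, 1.431], TCP at [0.256, -0.515, 0.195] pointing down, gripper open.
Joint ranges: [-2.76, 2.76], [-0.86, 1.69], [-1.03, 1.26], [-2.2, 2.34], [-1.47, 1.5], [-3.14, 3.14]. Speed limits (rad/s): [2.57, 2.57, 3.14, 3.14, 3.14, 3.14].

### API

Orientations are given as a unit quaternion [w, x, y, z].
In Python, from workcell import env gives the robot as it stands.
- The arm moves only by the shell command python3 -m creep 'ROWS' [OPENING] [FORCE]. ROWS is JSON, a list of rows, each a list of 6 numbers: the shift along the tool's x, y, z in m, then the turn, a rotation vector about the tool's x, y, z in degrees. A call has exactly 8 rows; each row is the pose to reach, as a shift and turn from the pose commanded when the call began, along the tool's axes at that moment; what a row does not reach only later rows make up. A row lasts 1/10 s, in which the tool goes at most 50 mm and 8.59 degrees, less where a joint would pass 70% of its speed; a pose out of reach is approached as far as the arm can. A call with a gripper value outside its range is refused whole. OPENING is the finger opening in m, from 0 to 0.0854, set as the call begins (- or left out, the last holds). The fingers move at their own pace and stop on an object; FORCE is the grip in N (left out, the last holds). Time passes only in rows, so rows that repeat a pose let the fingers close, or fill a call up. It gives the time, the measured TCP pose, the force and the opening at its end, in the units of the state.
- env.get_state(): the state, without advancing time (a new reading comes with each control period).
- env.read_camera(name): name is "scene" or "top" or "wrist"; returns (picture, depth): 480x640x3 uint8, blue, green, red; 480x640 float32, m along the optical axis (not along the pixel's ray), 0 where there is no reading.
- env.camera_params(name): a dict with "fx", "fy", "cx", "cy" (pixels), "position" and "orientation" of the camera in the world. Camera axes: x right, y up, looking along -z (the intrinsics and any distortion apply to the point x, -y, -z); pixel columns grow to the right and rows downward; lengths in m; the calibration is good to about 2 mm. A picture is of the moment at which its call begins: read the wrist's pose just before it. camera_params takes no time and is no camera call; for the wrist camera it gives the pose at the moment of the call.
- env.hand_in(): hands the job in, once; it reports no verdict.
The state is a dict: "clock": time; "joint_pos": joint angles; "qvel": joint speeds; "tau": joint torques, N m; "tcp_pos": TCP position; "orientation": TCP orientation; "wrist_force": force on the tool from outside, world axes, zero at the start; "ft_torque": the same for the moment, N m; "finger_gap": finger opening in m.
Only numpy, scipy, OpenCV 4.12 (cv2) and the standard library are available. Lean on these libraries where they do the work, as an engineer would, in place of code of your own. Each camera call takes 0.05 s, during which the arm holds its last target. There are 200 camera calls.

## Working session

There is one attempt and no reset: what is moved stays moved. The work goes in short steps, Python scripts to look and compute and a shell command to move; the robot and the scene stay as the last step left them, time stands still between calls to the robot, and variables do not carry over. Pictures are saved under pics/ and viewed, about 8 in all and at most 12, crops included, and the job is handed in when it is done.

```bash
mkdir -p pics; ls; cat > h.py <<'E'
import numpy as np, cv2
from scipy.spatial.transform import Rotation as R
from workcell import env
def cam(n):
    p=env.camera_params(n); im,d=env.read_camera(n); return im,d,p
def Rq(q): return R.from_quat([q[1],q[2],q[3],q[0]])
def ray(p,u,v):
    d=np.array([(u-p['cx'])/p['fx'],-(v-p['cy'])/p['fy'],-1.0])
    return np.array(p['position']),Rq(p['orientation']).apply(d)
def onz(p,u,v,z):
    o,d=ray(p,u,v); return o+d*(z-o[2])/d[2]
def pt(p,u,v,dep):
    o,d=ray(p,u,v); return o+d*dep
def cloud(d,p):
    v,u=np.mgrid[0:480,0:640]
    D=np.stack([(u-p['cx'])/p['fx'],-(v-p['cy'])/p['fy'],-np.ones(u.shape)],-1)
    return np.array(p['position'])+Rq(p['orientation']).apply((D*d[...,None]).reshape(-1,3)).reshape(480,640,3)
def loc(q):  # world target -> shift in tool axes
    s=env.get_state(); return Rq(s['orientation']).inv().apply(np.array(q)-s['tcp_pos'])
E
python3 - <<'E'
from h import *
s=env.get_state(); print(s)
for n in ['top','scene']:
    im,d,p=cam(n); cv2.imwrite(f'pics/{n}0.png',im); np.savez(f'{n}0.npz',im=im,d=d,**{k:np.array(v) for k,v in p.items()}); print(n,p)
E
```

```text
pics
{'clock': 0.0, 'joint_pos': array([-1.24859746e+00,  3.14012187e-01,  4.49815133e-02,  1.30359565e+00,
       -1.45960301e-05,  1.43121242e+00]), 'qvel': array([-3.24069840e-04, -1.33935175e-03, -7.64795672e-04,  9.80265265e-06,
        2.21503770e-04,  5.05446903e-04]), 'tau': array([ 1.79222770e-03, -4.80625999e+01,  2.98533511e+01,  1.92554161e-02,
        1.09015593e-04,  1.88556822e-05]), 'tcp_pos': array([ 0.25600003, -0.51422699,  0.19440326]), 'orientation': array([-9.10522095e-04,  9.73462382e-01,  2.28845260e-01, -9.06978304e-05]), 'wrist_force': array([0.00603884, 0.54693168, 0.37263341]), 'ft_torque': array([ 0.03836527,  0.01591548, -0.00511404]), 'finger_gap': 0.08528991998111142}
top {'fx': 575.7491523567636, 'fy': 575.7491523567636, 'cx': 326.5230363800645, 'cy': 235.2739336942131, 'position': array([0.35504971, 0.03028788, 1.63556721]), 'orientation': array([-0.69925968, -0.0434024 ,  0.05220511,  0.71163667])}
scene {'fx': 559.1507911661777, 'fy': 559.1507911661777, 'cx': 320.2815927476561, 'cy': 245.90960553363556, 'position': array([ 1.21908521, -0.7699976 ,  0.99983009]), 'orientation': array([0.85047686, 0.40120754, 0.15512887, 0.30274851])}
```

View pics/top0.png

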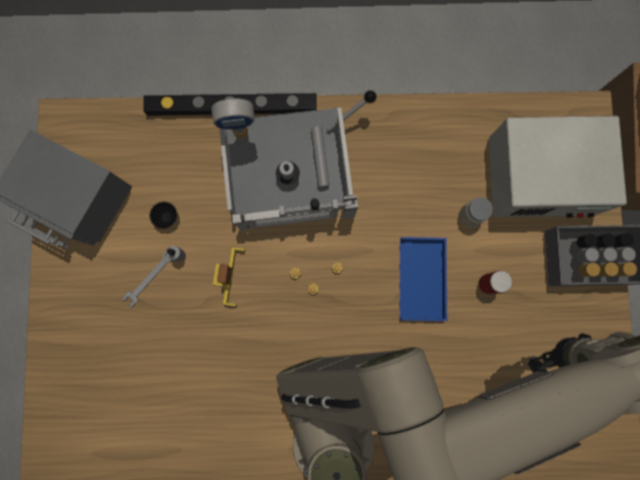

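View pics/scene0.png

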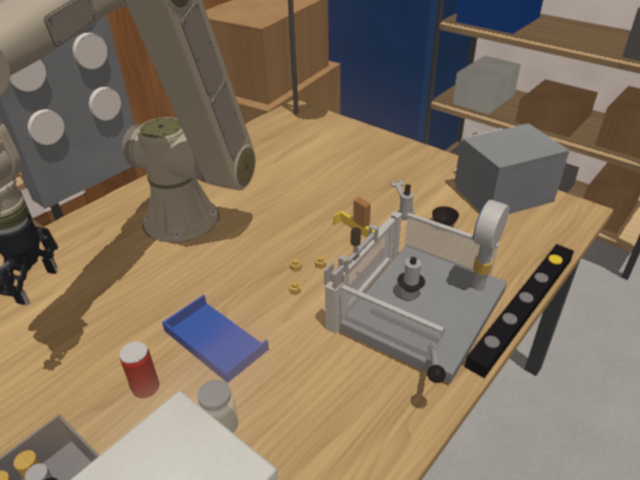

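The top view (up = +x, left = +y) shows the pusher at (228,277), plugs at (295,272), (337,268) and (313,289), and the corral at (423,280), open to the left. The knob is at (315,204) and the gate runs along row ~212 from hinge (236,215) to keeper (350,203). Now measuring.

```bash
python3 - <<'E'
from h import *
np.set_printoptions(precision=4,suppress=True)
z=np.load('top0.npz'); im=z['im']; d=z['d']; p={k:z[k] for k in ['fx','fy','cx','cy','position','orientation']}
C=cloud(d,p); hsv=cv2.cvtColor(im,cv2.COLOR_BGR2HSV)
print('table z',np.median(C[300:340,60:200,2]))
def comps(m,roi,name,mn=15):
    mm=np.zeros(m.shape,np.uint8); u0,v0,u1,v1=roi; mm[v0:v1,u0:u1]=m[v0:v1,u0:u1]
    n,l,st,c=cv2.connectedComponentsWithStats(mm)
    for i in range(1,n):
        if st[i,4]>=mn: 
            P=C[l==i]; print(name,c[i],st[i],'zmed',np.median(P[:,2]),np.percentile(P,[2,98],axis=0)[:,2]); yield c[i],l==i
y=((hsv[...,0]>18)&(hsv[...,0]<32)&(hsv[...,1]>130)&(hsv[...,2]>120)).astype(np.uint8)
for c,m in comps(y,(280,255,360,305),'plug',10): print(onz(p,*c,.028))
for c,m in comps(y,(200,235,255,320),'pusher'):
    v,u=np.nonzero(m); Q=np.array([onz(p,a,b,.034) for a,b in zip(u,v)]); r=cv2.minAreaRect(Q[:,:2].astype(np.float32)); print(Q.mean(0),r, cv2.boxPoints(r))
b=((hsv[...,0]>100)&(hsv[...,0]<130)&(hsv[...,1]>120)).astype(np.uint8)
for c,m in comps(b,(380,220,470,340),'corral',100):
    v,u=np.nonzero(m); hull=cv2.convexHull(np.stack([u,v],1).astype(np.float32))[:,0]; r=cv2.minAreaRect(np.array([onz(p,*h,.032)[:2] for h in hull],np.float32)); print(r,cv2.boxPoints(r))
g=((hsv[...,2]<60)).astype(np.uint8)
for c,m in comps(g,(300,192,330,216),'knob',8): print(onz(p,*c,.233))
r_=(((hsv[...,0]<8)|(hsv[...,0]>172))&(hsv[...,1]>110)).astype(np.uint8)
for c,m in comps(r_,(325,190,370,225),'red',1): print(onz(p,*c,.158))
big=lambda a,u0,v0,u1,v1,k: cv2.resize(a[v0:v1,u0:u1],None,fx=k,fy=k,interpolation=cv2.INTER_CUBIC)
A=big(im,200,180,370,310,4.6)
cv2.imwrite('pics/topc.png',A)
E
```

```text
table z -0.001128622313645633
plug [336.9167 267.2857] [332 262  11  11  84] zmed 0.020512223365153126 [-0.0032  0.0341]
[ 0.4829 -0.0192  0.028 ]
plug [294.6506 272.747 ] [290 268  11  11  83] zmed 0.01953429846098942 [0.005  0.0323]
[0.4697 0.0991 0.028 ]
plug [312.8706 288.2941] [308 283  11  11  85] zmed 0.020086310241599348 [0.0011 0.0325]
[0.4255 0.0489 0.028 ]
pusher [233.1923 254.3269] [228 247  17  20 104] zmed 0.032090758933963515 [-0.005   0.0406]
[0.5237 0.2696 0.034 ] ((0.5235702395439148, 0.2701526880264282), (0.030852092429995537, 0.06143508478999138), 52.48761749267578) [[0.4898 0.2766]
 [0.5385 0.2392]
 [0.5573 0.2637]
 [0.5086 0.3011]]
pusher [216.1557 275.5   ] [212 263  10  24 122] zmed 0.007064149464445335 [-0.0063  0.1057]
[0.4654 0.3166 0.034 ] ((0.46749305725097656, 0.31808027625083923), (0.06491487473249435, 0.02441704086959362), 6.061002254486084) [[0.4339 0.3268]
 [0.4365 0.3025]
 [0.5011 0.3094]
 [0.4985 0.3336]]
pusher [226.3882 299.2588] [222 290  14  16  85] zmed 0.03264828521930219 [-0.003   0.0408]
[0.3993 0.288  0.034 ] ((0.3982410132884979, 0.2881554365158081), (0.047153204679489136, 0.029396001249551773), 29.742427825927734) [[0.3705 0.2892]
 [0.3851 0.2637]
 [0.426  0.2871]
 [0.4114 0.3126]]
corral [422.8978 279.0694] [ 400  238   46   83 3688] zmed 0.00074413705791887 [-0.0074  0.0337]
((0.44665032625198364, -0.2565893530845642), (0.12658068537712097, 0.22719860076904297), 87.35597229003906) [[ 0.3303 -0.3146]
 [ 0.5572 -0.3251]
 [ 0.563  -0.1986]
 [ 0.3361 -0.1881]]
knob [314.4176 205.022 ] [311 199   8  13  91] zmed 0.22901195672060415 [0.1501 0.238 ]
[0.6219 0.0396 0.233 ]
```

View pics/topc.png

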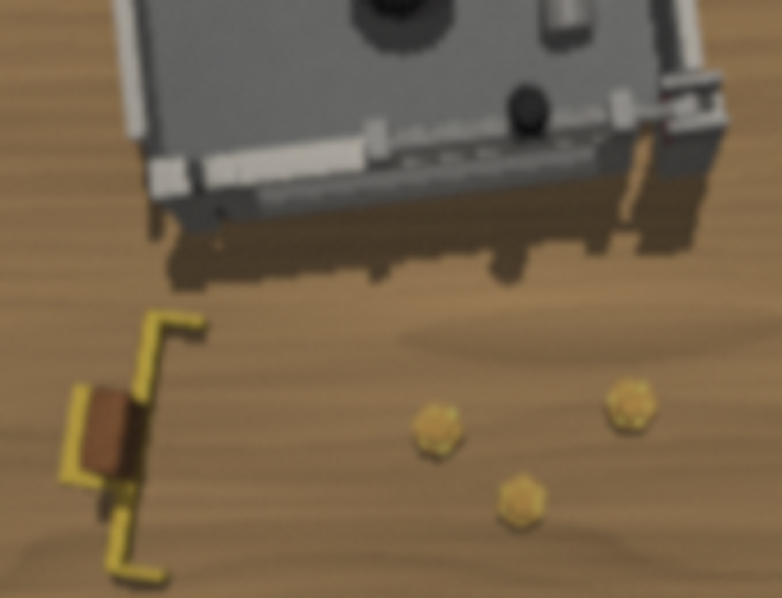

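The crop shows the pusher's outer blade corners at about (145,312) and (106,570), the grip top at (95..130, 388..475), the bolt guides at (376,125) and (622,95), and the knob top at (528,105).

```bash
cat >> h.py <<'E'
np.set_printoptions(precision=4,suppress=True)
def go(q,xdir=None):
    """shift in tool axes and turn about tool z so that tool y lies along +-ydir (xy)"""
    s=env.get_state(); T=Rq(s['orientation']); M=T.as_matrix(); print('tcp',s['tcp_pos'],'q',s['joint_pos'],'F',s['wrist_force'],'gap',s['finger_gap'],'t',s['clock'])
    print('tool x',M[:,0],'y',M[:,1],'z',M[:,2]); print('shift',T.inv().apply(np.array(q)-s['tcp_pos']))
    if xdir is not None:
        l=T.inv().apply(np.array([xdir[0],xdir[1],0]));a=np.degrees(np.arctan2(l[1],l[0]))-90; print('turn z options',(a+180)%360-180,(a+360)%360-180)
E
python3 - <<'E'
from h import *
z=np.load('top0.npz'); p={k:z[k] for k in ['fx','fy','cx','cy','position','orientation']}; C=cloud(z['d'],p)
w=lambda x,y,h: onz(p,200+x/4.6-.39,180+y/4.6-.39,h)
a=w(145,312,.034);b=w(106,570,.034);print('blade',a,b,np.linalg.norm(a-b))
for q in [(207,322),(166,577)]: print('wing',w(*q,.034))
g=[w(*q,.106)[:2] for q in [(95,388),(132,390),(124,477),(82,470)]];print('grip',g,np.mean(g,0))
yp=np.array([-(a-b)[1],(a-b)[0]]);yp/=np.linalg.norm(yp);print('yp',yp)
gu=w(376,130,.187);gv=w(622,98,.187);print('guides',gu,gv)
dg=(gu-gv)[:2];dg/=np.linalg.norm(dg);print('gate dir to hinge',dg)
k=w(528,105,.233);print('knob',k,'hinge',k[:2]+.193*dg,'post top px',C[218,236],C[218,238])
print('depth knob',C[200:206,312:318,2])
o=(a+b)[:2]/2-yp*.005; print('origin',o)
go([*(o+.006*yp),.2],yp)
E
```

```text
blade [0.5431 0.2755 0.034 ] [0.3878 0.2982 0.034 ] 0.15692346268766283
wing [0.5363 0.2379 0.034 ]
wing [0.383  0.2623 0.034 ]
grip [array([0.4909, 0.2931]), array([0.4894, 0.2718]), array([0.4393, 0.2761]), array([0.4438, 0.3002])] [0.4659 0.2853]
yp [0.1447 0.9895]
guides [0.6247 0.1245 0.187 ] [ 0.6405 -0.0125  0.187 ]
gate dir to hinge [-0.1151  0.9933]
knob [0.6284 0.0396 0.233 ] hinge [0.6062 0.2313] post top px [0.6068 0.2455 0.149 ] [0.6069 0.2404 0.1479]
depth knob [[0.2316 0.2274 0.2312 0.2345 0.2296 0.2244]
 [0.2314 0.229  0.2342 0.2324 0.2346 0.2253]
 [0.2313 0.2318 0.2265 0.228  0.2348 0.2333]
 [0.2299 0.2276 0.2356 0.238  0.2305 0.2304]
 [0.237  0.2338 0.2347 0.2381 0.2296 0.2296]
 [0.2312 0.231  0.2295 0.2284 0.2323 0.2301]]
origin [0.4647 0.2819]
tcp [ 0.256  -0.5143  0.1945] q [-1.2486  0.3139  0.0451  1.3036  0.      1.4312] F [0.0016 0.461  0.09  ] gap 0.085445190794656 t 0.1
tool x [0.8953 0.4455 0.0003] y [ 0.4455 -0.8953 -0.0016] z [-0.0005  0.0016 -1.    ]
shift [ 0.545  -0.6247 -0.0043]
turn z options -145.2217772447285 34.778222755271514
```

```bash
python3 -m creep '[[0.037,-0.026,-0.02,0,0,-6],[0.074,-0.051,-0.04,0,0,-12],[0.111,-0.077,-0.05,0,0,-18],[0.148,-0.102,-0.055,0,0,-24],[0.185,-0.128,-0.055,0,0,-30],[0.222,-0.153,-0.055,0,0,-36],[0.259,-0.179,-0.055,0,0,-43],[0.296,-0.204,-0.055,0,0,-50]]' 0.0854 40
python3 - <<'E'
from h import *
go([.4657,.2875,.22],[.1447,.9895])
E
```

```text
clock: 0.9
tcp_pos: [0.4306, -0.1984, 0.2501]
orientation: [-0.0, 0.784, 0.621, -0.0]
wrist_force: [0.6, -1.0, -0.2]
finger_gap: 0.0858
tcp [ 0.4306 -0.1984  0.2501] q [-0.6013  0.1059 -0.0823  1.3829 -0.      1.201 ] F [ 0.6405 -1.0397 -0.2055] gap 0.0857853494192351 t 0.9
tool x [0.2295 0.9733 0.0001] y [ 0.9733 -0.2295 -0.0003] z [-0.0002  0.0001 -1.    ]
shift [ 0.481  -0.0773  0.0302]
turn z options -94.94500904895439 85.05499095104562
```

```bash
python3 -m creep '[[0.042,-0.007,0.0,0,0,-7.5],[0.085,-0.014,0,0,0,-15],[0.127,-0.020,0,0,0,-22.5],[0.170,-0.027,0,0,0,-30],[0.212,-0.034,0,0,0,-37.5],[0.255,-0.041,0,0,0,-45],[0.297,-0.048,0,0,0,-52.5],[0.340,-0.055,0,0,0,-60]]'
python3 - <<'E'
from h import *
go([.4657,.2875,.20],[.1447,.9895])
E
```

```text
clock: 1.7
tcp_pos: [0.456, 0.1449, 0.25]
orientation: [-0.0, 0.368, 0.93, -0.0]
wrist_force: [0.8, 0.1, 0.8]
finger_gap: 0.0853
tcp [0.456  0.1449 0.25  ] q [ 0.1398  0.1144 -0.0728  1.3839 -0.0003  0.8943] F [0.8118 0.0794 0.7662] gap 0.08534236184875808 t 1.7
tool x [-0.7286  0.6849  0.    ] y [ 0.6849  0.7286 -0.0004] z [-0.0003 -0.0003 -1.    ]
shift [0.0906 0.1106 0.05  ]
turn z options -34.91143322976524 145.08856677023476
```

Move above the grip at z 0.20 and take a wrist look.

```bash
python3 -m creep '[[0.018,0.022,0.01,0,0,-7],[0.036,0.044,0.02,0,0,-14],[0.054,0.066,0.03,0,0,-21],[0.072,0.088,0.04,0,0,-28],[0.091,0.111,0.05,0,0,-35],[0.091,0.111,0.05,0,0,-35],[0.091,0.111,0.05,0,0,-35],[0.091,0.111,0.05,0,0,-35]]'
python3 - <<'E'
from h import *
im,d,p=cam('wrist'); cv2.imwrite('pics/w1.png',im); np.savez('w1.npz',im=im,d=d,**{k:np.array(v) for k,v in p.items()})
go([.4657,.2875,.2],[.1447,.9895]); print(p)
E
```

```text
clock: 2.5
tcp_pos: [0.4668, 0.2856, 0.2004]
orientation: [-0.0, 0.075, 0.997, -0.0]
wrist_force: [-0.6, 0.1, 0.3]
finger_gap: 0.0855
tcp [0.467  0.2855 0.2006] q [ 0.4022  0.2577 -0.0162  1.2967 -0.0004  0.553 ] F [ 0.4091 -0.5068  0.3873] gap 0.08546262657408069 t 2.55
tool x [-0.9886  0.1502 -0.0003] y [ 0.1502  0.9886 -0.0002] z [ 0.0003 -0.0003 -1.    ]
shift [0.0016 0.0018 0.0006]
turn z options -0.32112573645639486 179.6788742635436
{'fx': 337.03437513578604, 'fy': 337.03437513578604, 'cx': 320.1494314949862, 'cy': 233.0043780314661, 'position': array([0.4011, 0.2969, 0.3785]), 'orientation': array([ 0.7515, -0.0985, -0.0849,  0.6468])}
```

View pics/w1.png

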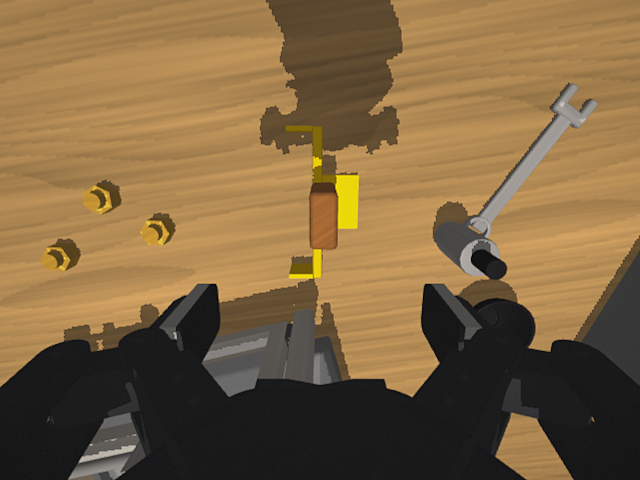

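The wrist view shows the grip's top face at about u 310–337, v 192–249, centred between the fingers. The bowl and sensor lie to the right (+y).

```bash
python3 - <<'E'
from h import *
z=np.load('w1.npz'); im=z['im'];p={k:z[k] for k in ['fx','fy','cx','cy','position','orientation']};C=cloud(z['d'],p)
P=C[170:260,300:350]; m=np.abs(P[...,2]-.106)<.008
Q=P[m]; print(len(Q),np.median(Q[:,2])); r=cv2.minAreaRect(Q[:,:2].astype(np.float32)); print(r,Q.mean(0))
hsv=cv2.cvtColor(im,cv2.COLOR_BGR2HSV)
y=(hsv[...,0]>22)&(hsv[...,0]<32)&(hsv[...,1]>200)&(abs(C[...,2]-.034)<.012); y[:,:280]=0;y[:,365:]=0
v,u=np.nonzero(y); Q=np.array([onz(p,a,b,.034)[:2] for a,b in zip(u,v)]);print(cv2.minAreaRect(Q.astype(np.float32)))
# bowl / sensor extents
for n,(u0,v0,u1,v1) in dict(sensor=(435,210,510,285)).items():
    S=C[v0:v1,u0:u1].reshape(-1,3);S=S[S[:,2]>.03];print(n,S.min(0),S.max(0))
for q in [(101,197),(156,229),(60,256)]: print(onz(p,*q,.028))
E
```

```text
1613 0.10526288831879688
((0.4638849198818207, 0.29065465927124023), (0.023294659331440926, 0.04890982061624527), 80.95222473144531) [0.463  0.2905 0.1051]
((0.4624316394329071, 0.2782990336418152), (0.048824675381183624, 0.1591445952653885), 81.16036224365234)
sensor [0.4011 0.2969 0.03  ] [0.5441 0.4466 0.3785]
[0.4209 0.0621 0.028 ]
[0.4629 0.1096 0.028 ]
[ 0.4769 -0.0028  0.028 ]
```

```bash
python3 -m creep '[[0.004,0.0045,0.025,0,0,0],[0.004,0.0045,0.055,0,0,0],[0.004,0.0045,0.085,0,0,0],[0.004,0.0045,0.110,0,0,0],[0.004,0.0045,0.130,0,0,0],[0.004,0.0045,0.142,0,0,0],[0.004,0.0045,0.146,0,0,0],[0.004,0.0045,0.146,0,0,0]]'
python3 -m creep '[[0,0,0,0,0,0],[0,0,0,0,0,0],[0,0,0,0,0,0],[0,0,0,0,0,0],[0,0,0,0,0,0],[0,0,0,0,0,0],[0,0,0,0,0,0],[0,0,0,0,0,0]]' 0.01 60
python3 - <<'E'
from h import *
go([.455,.28,.055],[0,1])
im,d,p=cam('top'); np.savez('top1.npz',im=im,d=d,**{k:np.array(v) for k,v in p.items()})
E
```

```text
clock: 3.35
tcp_pos: [0.4639, 0.2909, 0.0545]
orientation: [0.0, 0.075, 0.997, -0.0]
wrist_force: [0.2, 0.5, -0.4]
finger_gap: 0.0855
clock: 4.15
tcp_pos: [0.4639, 0.2909, 0.0548]
orientation: [0.0, 0.075, 0.997, -0.0]
wrist_force: [-1.2, -4.1, 5.3]
finger_gap: 0.0224
tcp [0.4639 0.2909 0.0548] q [ 0.4141  0.3433 -0.2692  0.958  -0.0011  0.5635] F [-1.2355 -4.1154  5.2636] gap 0.02243110022304634 t 4.15
tool x [-0.9889  0.1488 -0.0008] y [ 0.1488  0.9889 -0.0007] z [ 0.0007 -0.0008 -1.    ]
shift [ 0.0072 -0.0121 -0.0002]
turn z options -8.559834802447654 171.44016519755235
```

```bash
python3 -m creep '[[0,0,-0.0015,0,0,0],[0,-0.012,-0.0015,0,0,-1],[-0.001,-0.03,-0.0015,0,0,-2],[-0.003,-0.05,-0.0015,0,0,-3],[-0.006,-0.07,-0.0015,0,0,-4],[-0.009,-0.09,-0.0015,0,0,-5],[-0.0115,-0.11,-0.0015,0,0,-6],[-0.0115,-0.13,-0.0015,0,0,-6]]'
python3 - <<'E'
from h import *
go([.448,-.227,.0565],[.046,.999])
E
```

```text
clock: 5.0
tcp_pos: [0.4552, 0.1605, 0.055]
orientation: [-0.001, 0.022, 1.0, 0.0]
wrist_force: [0.9, -0.2, -3.6]
finger_gap: 0.0222
tcp [0.4552 0.1605 0.055 ] q [ 0.1721  0.2305 -0.4272  0.9143  0.0007  0.2158] F [ 0.8736 -0.1785 -3.5581] gap 0.022239538851331016 t 5.0
tool x [-0.999   0.0437  0.0013] y [0.0437 0.999  0.0004] z [-0.0013  0.0005 -1.    ]
shift [-0.0097 -0.3875 -0.0017]
turn z options 0.13181172732794266 -179.86818827267206
```

```bash
python3 -m creep '[[0,-0.016,0,0,0,0],[-0.001,-0.032,0,0,0,0],[-0.001,-0.048,0,0,0,0],[-0.002,-0.064,0,0,0,0],[-0.002,-0.08,0,0,0,0],[-0.003,-0.096,0,0,0,0],[-0.003,-0.112,0,0,0,0],[-0.003,-0.128,0,0,0,0]]'
python3 -m creep '[[0,-0.016,0,0,0,0],[-0.001,-0.032,0,0,0,0],[-0.001,-0.048,0,0,0,0],[-0.002,-0.064,0,0,0,0],[-0.002,-0.08,0,0,0,0],[-0.003,-0.096,0,0,0,0],[-0.003,-0.112,0,0,0,0],[-0.003,-0.128,0,0,0,0]]'
python3 - <<'E'
from h import *
go([.448,-.227,.0565],[.046,.999])
im,d,p=cam('top'); np.savez('top2.npz',im=im,d=d,**{k:np.array(v) for k,v in p.items()})
im2,_,_=cam('scene')
a=cv2.resize(im[200:340,300:480],None,fx=2.2,fy=2.2,interpolation=cv2.INTER_CUBIC);b=cv2.resize(im2[230:390,140:345],(396,308),interpolation=cv2.INTER_CUBIC)
cv2.imwrite('pics/t2.png',np.hstack([a,b]))
E
```

```text
clock: 5.8
tcp_pos: [0.4524, 0.0332, 0.055]
orientation: [-0.001, 0.022, 1.0, 0.001]
wrist_force: [0.7, 1.5, -4.1]
finger_gap: 0.0225
clock: 6.6
tcp_pos: [0.4498, -0.0942, 0.055]
orientation: [-0.001, 0.022, 1.0, 0.001]
wrist_force: [0.7, 2.4, -4.2]
finger_gap: 0.0224
tcp [ 0.4498 -0.0942  0.055 ] q [-0.3832  0.1898 -0.4802  0.9028  0.0023 -0.3396] F [ 0.7035  2.3593 -4.2367] gap 0.02235790409835013 t 6.6
tool x [-0.999   0.0436  0.0011] y [0.0436 0.999  0.0028] z [-0.001   0.0029 -1.    ]
shift [-0.004  -0.1327 -0.0019]
turn z options 0.1377823947710226 -179.86221760522898
```

View pics/t2.png

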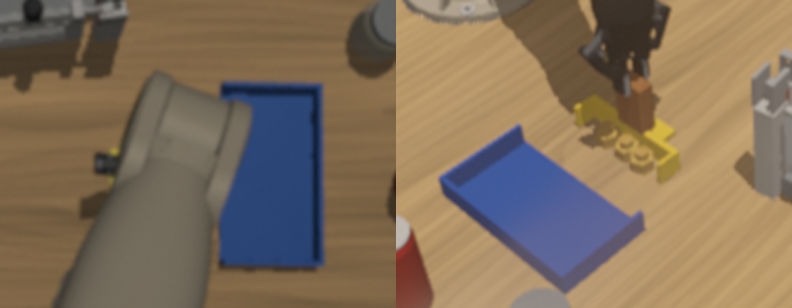

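All three plugs lie in a row against the blade, between the wings (right half, around (600–645,130–160)). The corral mouth is ahead with clearance on both sides, so I'll continue pushing.

```bash
python3 -m creep '[[0,-0.02,0,0,0,0],[-0.001,-0.04,0,0,0,0],[-0.002,-0.06,0,0,0,0],[-0.002,-0.08,0,0,0,0],[-0.003,-0.1,0,0,0,0],[-0.003,-0.118,0,0,0,0],[-0.003,-0.136,0,0,0,0],[-0.003,-0.15,0,0,0,0]]'
python3 -m creep '[[0,0,0,0,0,0],[0,0.01,0,0,0,0],[0,0.025,0,0,0,0],[0,0.045,0,0,0,0],[0,0.07,0,0,0,0],[0,0.095,0,0,0,0],[0,0.12,0,0,0,0],[0,0.14,0,0,0,0]]'
python3 - <<'E'
from h import *
go([.448,-.10,.0565],[.046,.999])
im,d,p=cam('top'); np.savez('top3.npz',im=im,d=d,**{k:np.array(v) for k,v in p.items()})
im2,_,_=cam('scene')
a=cv2.resize(im[200:340,300:480],None,fx=2.2,fy=2.2,interpolation=cv2.INTER_CUBIC);b=cv2.resize(im2[230:390,140:345],(396,308),interpolation=cv2.INTER_CUBIC)
cv2.imwrite('pics/t3.png',np.hstack([a,b]))
E
```

```text
clock: 7.5
tcp_pos: [0.4465, -0.2444, 0.0551]
orientation: [-0.0, 0.022, 1.0, 0.001]
wrist_force: [-0.1, 1.4, -4.2]
finger_gap: 0.0227
clock: 8.3
tcp_pos: [0.4519, -0.1015, 0.0558]
orientation: [-0.0, 0.021, 1.0, 0.0]
wrist_force: [1.0, 0.5, -3.9]
finger_gap: 0.0224
tcp [ 0.4519 -0.1015  0.0558] q [-0.3951  0.1948 -0.4716  0.9054  0.0007 -0.3532] F [ 1.0211  0.4717 -3.9069] gap 0.022361791499650136 t 8.3
tool x [-0.9991  0.0419  0.0007] y [0.0419 0.9991 0.001 ] z [-0.0006  0.001  -1.    ]
shift [ 0.004   0.0014 -0.0007]
turn z options 0.23577519267871594 -179.76422480732128
```

View pics/t3.png

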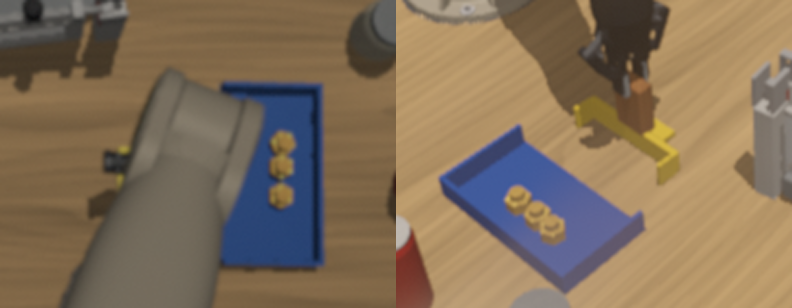

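The three plugs stand in the middle of the corral and the pusher is clear outside it. Next I lower it, release and rise.

```bash
python3 -m creep '[[0,0,0.0005,0,0,0],[0,0,0.001,0,0,0],[0,0,0.0015,0,0,0],[0,0,0.0018,0,0,0],[0,0,0.0018,0,0,0],[0,0,0.0018,0,0,0],[0,0,0.0018,0,0,0],[0,0,0.0018,0,0,0]]'
python3 -m creep '[[0,0,0,0,0,0],[0,0,0,0,0,0],[0,0,0,0,0,0],[0,0,0,0,0,0],[0,0,0,0,0,0],[0,0,-0.01,0,0,0],[0,0,-0.03,0,0,0],[0,0,-0.06,0,0,0]]' 0.07 60
python3 - <<'E'
from h import *
go([.57,.035,.27],[-.1151,.9933])
E
```

```text
clock: 9.2
tcp_pos: [0.4531, -0.1054, 0.0546]
orientation: [0.0, 0.023, 1.0, 0.0]
wrist_force: [-2.4, 1.4, 5.1]
finger_gap: 0.0222
clock: 10.0
tcp_pos: [0.4517, -0.1046, 0.114]
orientation: [-0.001, 0.022, 1.0, 0.0]
wrist_force: [1.5, 0.5, 0.2]
finger_gap: 0.0698
tcp [ 0.4517 -0.1046  0.114 ] q [-0.4008  0.1456 -0.3752  1.053  -0.0001 -0.3565] F [1.45   0.5177 0.2369] gap 0.06983757809528492 t 10.0
tool x [-0.999   0.0443  0.0028] y [0.0443 0.999  0.0009] z [-0.0028  0.001  -1.    ]
shift [-0.1116  0.1448 -0.1562]
turn z options -9.148248017905473 170.85175198209453
```

```bash
python3 -m creep '[[0,0,-0.045,0,0,0],[0,0,-0.09,0,0,0],[0,0.01,-0.135,0,0,0],[-0.02,0.04,-0.176,0,0,-2],[-0.05,0.07,-0.18,0,0,-4],[-0.08,0.10,-0.18,0,0,-6],[-0.12,0.125,-0.18,0,0,-8],[-0.16,0.143,-0.18,0,0,-9]]' 0.07 60
python3 -m creep '[[-0.004,0.004,0,0,0,0],[-0.004,0.004,0,0,0,0],[-0.004,0.004,0,0,0,0],[-0.004,0.004,0,0,0,0],[-0.004,0.004,0,0,0,0],[-0.004,0.004,0,0,0,0],[-0.004,0.004,0,0,0,0],[-0.004,0.004,0,0,0,0]]'
python3 - <<'E'
from h import *
im,d,p=cam('wrist'); cv2.imwrite('pics/w2.png',im); np.savez('w2.npz',im=im,d=d,**{k:np.array(v) for k,v in p.items()})
go([.6284,.0396,.2],[-.1151,.9933]); print(p['position'])
im,d,p=cam('top'); np.savez('top4.npz',im=im,d=d,**{k:np.array(v) for k,v in p.items()})
E
```

```text
clock: 10.8
tcp_pos: [0.6202, 0.0327, 0.2955]
orientation: [0.001, -0.058, 0.998, -0.0]
wrist_force: [1.2, -1.7, 0.5]
finger_gap: 0.0699
clock: 11.6
tcp_pos: [0.6224, 0.0349, 0.2943]
orientation: [0.0, -0.056, 0.998, -0.0]
wrist_force: [1.0, -0.3, 0.2]
finger_gap: 0.0705
tcp [0.6225 0.035  0.2942] q [-0.0725  0.4167  0.4361  1.59   -0.0001 -0.185 ] F [-1.0413  0.7169 -0.4154] gap 0.06996983506407342 t 11.65
tool x [-0.9937 -0.1123 -0.0002] y [-0.1123  0.9937 -0.0001] z [ 0.0002 -0.0001 -1.    ]
shift [-0.0064  0.004   0.0942]
turn z options -0.16440709690846234 179.83559290309154
[0.5562 0.029  0.4724]
```

View pics/w2.png

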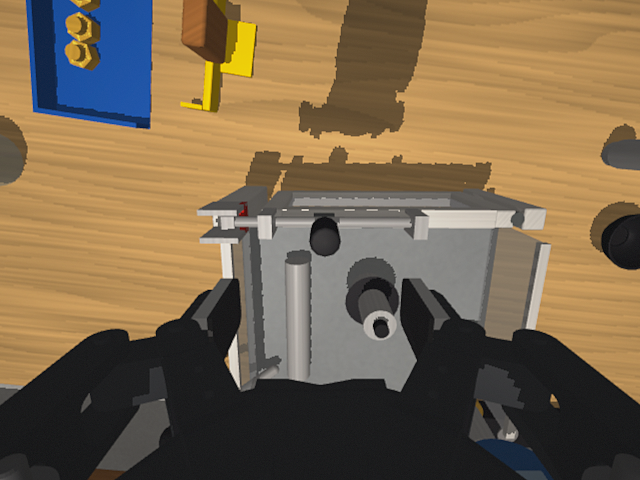

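The wrist view shows the knob top at about (325,239), the bolt line at row ~222, the red lip at (243,208) and the hinge post at (540,217). The plugs and pusher are in order. Refining from this view.

```bash
python3 - <<'E'
from h import *
z=np.load('w2.npz'); im=z['im'];p={k:z[k] for k in ['fx','fy','cx','cy','position','orientation']};C=cloud(z['d'],p)
P=C[215:260,305:345].reshape(-1,3); Q=P[abs(P[:,2]-.233)<.006]; r=cv2.minAreaRect(Q[:,:2].astype(np.float32));print('knob',len(Q),Q.mean(0),np.median(Q,0),r[:2])
print('post',C[322:332:3,372:388:4])
# rail ends: bolt guides tops
for u,v in [(265,217),(421,217),(519,218),(538,217),(243,208),(222,222)]: print((u,v),C[v,u])
z=np.load('top4.npz');p={k:z[k] for k in ['fx','fy','cx','cy','position','orientation']};C=cloud(z['d'],p)
t=C[235:345,130:620]; S=C[100:225,225:360].reshape(-1,3)
for x0 in np.arange(.6,.84,.02):
  q=S[(S[:,0]>x0)&(S[:,0]<x0+.02)]; print(round(x0,2),q[:,2].max() if len(q) else None, end='; ')
E
```

```text
knob 755 [0.6259 0.0407 0.2321] [0.6258 0.0407 0.2323] ((0.6266406178474426, 0.04093211144208908), (0.0231951754540205, 0.022612569853663445))
post [[[0.7354 0.106  0.146 ]
  [0.7347 0.1102 0.1464]
  [0.7318 0.1133 0.1508]
  [0.7318 0.1177 0.15  ]]

 [[0.7401 0.107  0.144 ]
  [0.7349 0.1092 0.1524]
  [0.733  0.1128 0.155 ]
  [0.732  0.1167 0.1559]]

 [[0.7437 0.1075 0.144 ]
  [0.7363 0.1088 0.1562]
  [0.7357 0.1129 0.1565]
  [0.7352 0.1171 0.1565]]

 [[0.7471 0.108  0.1444]
  [0.7393 0.1092 0.157 ]
  [0.7389 0.1134 0.1569]
  [0.7381 0.1174 0.1575]]]
(265, 217) [ 0.6236 -0.0114  0.1853]
(421, 217) [0.608  0.123  0.1871]
(519, 218) [0.6049 0.2309 0.1498]
(538, 217) [0.602  0.25   0.1484]
(243, 208) [ 0.6233 -0.0362  0.1598]
(222, 222) [ 0.6361 -0.0523  0.1711]
0.6 0.8213938510666862; 0.62 0.8201413110414972; 0.64 0.8175469778915001; 0.66 0.8027350334851298; 0.68 0.1588755779332638; 0.7 0.1582804821757684; 0.72 0.158248666980487; 0.74 0.156793852429848; 0.76 0.15779221589707837; 0.78 0.15406160870607177; 0.8 0.12145456570835678; 0.82 0.2902528643057378;
```

```bash
python3 -m creep '[[-0.0045,0.0055,0.02,0,0,0],[-0.0045,0.0055,0.04,0,0,0],[-0.0045,0.0055,0.06,0,0,0],[-0.0045,0.0055,0.075,0,0,0],[-0.0045,0.0055,0.087,0,0,0],[-0.0045,0.0055,0.094,0,0,0],[-0.0045,0.0055,0.097,0,0,0],[-0.0045,0.0055,0.097,0,0,0]]'
python3 -m creep '[[0,0,0,0,0,0],[0,0,0,0,0,0],[0,0,0,0,0,0],[0,0,0,0,0,0],[0,0,0,0,0,0],[0,0,0,0,0,0],[0,0,0,0,0,0],[0,0,0,0,0,0]]' 0.01 60
python3 - <<'E'
from h import *
go([.6265,.041,.199],[-.1151,.9933])
E
```

```text
clock: 12.5
tcp_pos: [0.6265, 0.0411, 0.197]
orientation: [0.0, -0.056, 0.998, -0.0]
wrist_force: [-0.0, -1.4, -0.4]
finger_gap: 0.0702
clock: 13.3
tcp_pos: [0.6267, 0.0411, 0.1973]
orientation: [0.0, -0.056, 0.998, -0.0]
wrist_force: [0.1, -0.0, 2.0]
finger_gap: 0.0099
tcp [0.6267 0.0411 0.1973] q [-0.0622  0.4184  0.2035  1.3553 -0.0001 -0.175 ] F [ 0.1026 -0.0094  1.998 ] gap 0.009910092277113263 t 13.3
tool x [-0.9937 -0.1125 -0.0006] y [-0.1125  0.9937 -0.0002] z [ 0.0006 -0.0001 -1.    ]
shift [ 0.0002 -0.0001 -0.0017]
turn z options -0.15044341013927465 179.84955658986075
```

The gap closed to 10 mm, which is less than the 24 mm knob, so I need to look.

```bash
python3 - <<'E'
from h import *
im,d,p=cam('wrist'); np.savez('w3.npz',im=im,d=d,**{k:np.array(v) for k,v in p.items()})
im2,d2,_=cam('scene')
a=cv2.resize(im[120:400,180:500],(457,400));b=cv2.resize(im2[190:330,290:410],(343,400),interpolation=cv2.INTER_CUBIC)
cv2.imwrite('pics/w3.png',np.hstack([a,b]))
print(env.get_state()['finger_gap'],env.get_state()['wrist_force'])
E
```

```text
0.010317911894435901 [-0.7096 -0.251   2.5792]
```

View pics/w3.png

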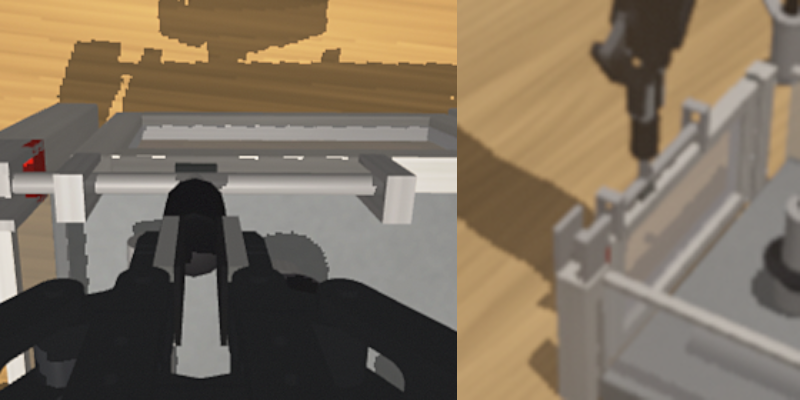

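```bash
python3 - <<'E'
from h import *
def proj(p,P):
    c=Rq(p['orientation']).inv().apply(np.array(P)-p['position']); return p['cx']+p['fx']*c[0]/-c[2], p['cy']-p['fy']*c[1]/-c[2], -c[2]
L=lambda f:np.load(f)
z=L('w2.npz'); print('w2 tcp',proj(z,[.6225,.035,.294]),'knobtop',proj(z,[.6265,.041,.233]))
z=L('w3.npz'); print('w3 tcp',proj(z,[.6267,.0411,.197]),'grasp',proj(z,[.6267,.0411,.216]),'knobtop',proj(z,[.6265,.041,.233]))
C=cloud(z['d'],z); P=C[240:285,290:345]
for v in range(240,290,4): print(v,[f"{C[v,u,0]:.3f},{C[v,u,1]:.3f},{C[v,u,2]:.3f}" for u in (300,308,317,326,334)])
E
```

```text
w2 tcp (np.float64(317.1448950313511), np.float64(265.27239204955106), np.float64(0.18950911746429738)) knobtop (np.float64(325.24704378843677), np.float64(242.27467656582598), np.float64(0.24964192565542911))
w3 tcp (np.float64(317.0171536455831), np.float64(265.19813999339965), np.float64(0.18950269141154089)) grasp (np.float64(316.7067944083501), np.float64(278.332501447324), np.float64(0.17114987534728182)) knobtop (np.float64(316.1983559146556), np.float64(292.30430349892674), np.float64(0.15467452595173106))
240 ['0.627,0.029,0.149', '0.624,0.034,0.157', '0.624,0.040,0.157', '0.623,0.046,0.158', '0.624,0.052,0.150']
244 ['0.624,0.030,0.168', '0.624,0.035,0.168', '0.622,0.040,0.171', '0.622,0.046,0.168', '0.622,0.051,0.168']
248 ['0.627,0.030,0.169', '0.617,0.035,0.198', '0.615,0.040,0.202', '0.616,0.045,0.197', '0.624,0.052,0.169']
252 ['0.629,0.030,0.169', '0.617,0.035,0.204', '0.615,0.040,0.208', '0.616,0.045,0.204', '0.627,0.052,0.170']
256 ['0.621,0.031,0.202', '0.617,0.035,0.212', '0.615,0.040,0.214', '0.616,0.045,0.212', '0.619,0.050,0.200']
260 ['0.620,0.032,0.211', '0.616,0.036,0.219', '0.615,0.040,0.220', '0.616,0.045,0.218', '0.619,0.049,0.207']
264 ['0.620,0.032,0.217', '0.617,0.036,0.223', '0.615,0.040,0.227', '0.616,0.044,0.222', '0.619,0.049,0.213']
268 ['0.619,0.032,0.224', '0.617,0.036,0.229', '0.615,0.040,0.231', '0.616,0.044,0.229', '0.619,0.049,0.219']
272 ['0.615,0.033,0.238', '0.615,0.036,0.238', '0.617,0.040,0.232', '0.617,0.044,0.232', '0.614,0.047,0.237']
276 ['0.616,0.033,0.242', '0.615,0.036,0.242', '0.619,0.040,0.233', '0.618,0.045,0.232', '0.614,0.047,0.242']
280 ['0.616,0.033,0.246', '0.615,0.036,0.247', '0.620,0.041,0.233', '0.620,0.045,0.232', '0.614,0.047,0.247']
284 ['0.615,0.033,0.251', '0.615,0.037,0.250', '0.623,0.041,0.232', '0.622,0.045,0.232', '0.614,0.047,0.249']
288 ['0.615,0.034,0.255', '0.617,0.037,0.251', '0.625,0.041,0.232', '0.624,0.045,0.232', '0.614,0.047,0.255']
```

```bash
python3 - <<'E'
from h import *
for f,t in (('w1.npz',[.467,.2855,.2005]),('w2.npz',[.6225,.035,.2942]),('w3.npz',[.6267,.0411,.1973])):
    z=np.load(f); C=cloud(z['d'],z); T=C-np.array(t)
    m=(T[...,2]>-.03)&(T[...,2]<.1)&(np.hypot(T[...,0],T[...,1])<.07)&(z['d']>0)
    q=T[m]; print(f,len(q)); 
    for lo in np.arange(-.03,.08,.01):
        s=q[(q[:,2]>=lo)&(q[:,2]<lo+.01)]; print(round(lo,2),len(s),(s.min(0),s.max(0)) if len(s) else '')
E
```

```text
w1.npz 10926
-0.03 0 
-0.02 0 
-0.01 0 
0.0 0 
0.01 0 
0.02 0 
0.03 0 
0.04 98 (array([-0.017 , -0.0418,  0.0477]), array([0.0142, 0.0458, 0.05  ]))
0.05 1163 (array([-0.0199, -0.0531,  0.05  ]), array([0.016 , 0.0583, 0.06  ]))
0.06 1737 (array([-0.0199, -0.0533,  0.06  ]), array([0.0164, 0.0588, 0.07  ]))
0.07 1990 (array([-0.0198, -0.0533,  0.07  ]), array([0.016 , 0.0591, 0.08  ]))
w2.npz 17278
-0.03 0 
-0.02 0 
-0.01 0 
0.0 0 
0.01 0 
0.02 0 
0.03 0 
0.04 430 (array([-0.0169, -0.0453,  0.0424]), array([0.0139, 0.0471, 0.05  ]))
0.05 1239 (array([-0.0173, -0.0477,  0.05  ]), array([0.0136, 0.0493, 0.06  ]))
0.06 1566 (array([-0.0174, -0.0475,  0.06  ]), array([0.0145, 0.0498, 0.07  ]))
0.07 1536 (array([-0.0175, -0.0476,  0.07  ]), array([0.0136, 0.0494, 0.08  ]))
w3.npz 20346
-0.03 2219 (array([-0.0117, -0.0697, -0.03  ]), array([ 0.0154,  0.0694, -0.0201]))
-0.02 785 (array([-0.0053, -0.059 , -0.02  ]), array([ 0.0168, -0.045 , -0.01  ]))
-0.01 90 (array([-0.0116, -0.0583, -0.01  ]), array([ 0.0161,  0.0111, -0.    ]))
0.0 219 (array([-0.0118, -0.0122,  0.    ]), array([0.0012, 0.0114, 0.01  ]))
0.01 249 (array([-0.0119, -0.0121,  0.01  ]), array([0.0008, 0.0109, 0.02  ]))
0.02 270 (array([-0.0119, -0.0121,  0.02  ]), array([0.0002, 0.0095, 0.03  ]))
0.03 1063 (array([-0.0132, -0.0093,  0.03  ]), array([0.0117, 0.0116, 0.0399]))
0.04 594 (array([-0.0138, -0.0174,  0.04  ]), array([0.0099, 0.0194, 0.05  ]))
0.05 797 (array([-0.0141, -0.0175,  0.05  ]), array([0.0102, 0.0196, 0.06  ]))
0.06 742 (array([-0.0139, -0.0175,  0.06  ]), array([0.0103, 0.0194, 0.07  ]))
0.07 1451 (array([-0.0167, -0.0315,  0.07  ]), array([0.0114, 0.0344, 0.08  ]))
```

The fingers closed just above the knob: depth shows the real tips about 38 mm above the reported TCP in all three wrist views. The lateral position is right, so I'll reopen, go 34 mm lower and close again, watching the force.

```bash
python3 -m creep '[[0,0,-0.004,0,0,0],[0,0,-0.004,0,0,0],[0,0,-0.004,0,0,0],[0,0,-0.004,0,0,0],[0,0,-0.004,0,0,0],[0,0,0.004,0,0,0],[0,0,0.012,0,0,0],[0,0,0.02,0,0,0]]' 0.07 60
python3 -m creep '[[0,0,0.006,0,0,0],[0,0,0.011,0,0,0],[0,0,0.014,0,0,0],[0,0,0.014,0,0,0],[0,0,0.014,0,0,0],[0,0,0.014,0,0,0],[0,0,0.014,0,0,0],[0,0,0.014,0,0,0]]'
python3 -m creep '[[0,0,0,0,0,0],[0,0,0,0,0,0],[0,0,0,0,0,0],[0,0,0,0,0,0],[0,0,0,0,0,0],[0,0,0,0,0,0],[0,0,0,0,0,0],[0,0,0,0,0,0]]' 0.01 60
python3 - <<'E'
from h import *
go([.6265,.041,.163],[-.1151,.9933])
E
```

```text
clock: 14.2
tcp_pos: [0.6261, 0.0411, 0.1758]
orientation: [-0.0, -0.056, 0.998, 0.0]
wrist_force: [-0.1, 0.6, -0.3]
finger_gap: 0.0701
clock: 15.0
tcp_pos: [0.6266, 0.041, 0.1632]
orientation: [0.0, -0.056, 0.998, -0.0]
wrist_force: [0.3, -0.1, -0.3]
finger_gap: 0.0702
clock: 15.8
tcp_pos: [0.6267, 0.0406, 0.1633]
orientation: [0.0, -0.056, 0.998, -0.0]
wrist_force: [0.7, -4.6, 3.7]
finger_gap: 0.0226
tcp [0.6267 0.0406 0.1633] q [-0.0626  0.4266  0.1331  1.2767 -0.0009 -0.175 ] F [ 0.6628 -4.5907  3.6758] gap 0.02261840288322313 t 15.8
tool x [-0.9937 -0.1122 -0.0005] y [-0.1122  0.9937 -0.001 ] z [ 0.0006 -0.0009 -1.    ]
shift [0.0001 0.0004 0.0003]
turn z options -0.16976919677603064 179.83023080322397
```

```bash
python3 -m creep '[[0,0,-0.003,0,0,0],[0,0,-0.006,0,0,0],[0,0,-0.009,0,0,0],[0,0,-0.012,0,0,0],[0,0,-0.0135,0,0,0],[0,0,-0.0135,0,0,0],[0,0,-0.0135,0,0,0],[0,0,-0.0135,0,0,0]]' 0.01 80
python3 - <<'E'
from h import *
go([.6265,.041,.1765])
im,d,p=cam('wrist'); C=cloud(d,p); P=C[200:300,290:345].reshape(-1,3)
np.savez('w4.npz',im=im,d=d,**{k:np.array(v) for k,v in p.items()}); cv2.imwrite('pics/w4.png',cv2.resize(im[120:400,180:500],(640,560)))
E
```

```text
clock: 16.6
tcp_pos: [0.6264, 0.0417, 0.1765]
orientation: [0.0, -0.057, 0.998, 0.0]
wrist_force: [1.0, 0.1, -1.1]
finger_gap: 0.0224
tcp [0.6264 0.0417 0.1765] q [-0.0617  0.4228  0.1597  1.3077  0.0008 -0.1749] F [ 0.9755  0.1186 -1.1387] gap 0.02240419175188796 t 16.6
tool x [-0.9936 -0.113  -0.0001] y [-0.113   0.9936  0.0008] z [ 0.      0.0008 -1.    ]
shift [-0.     -0.0007  0.    ]
```

View pics/w4.png

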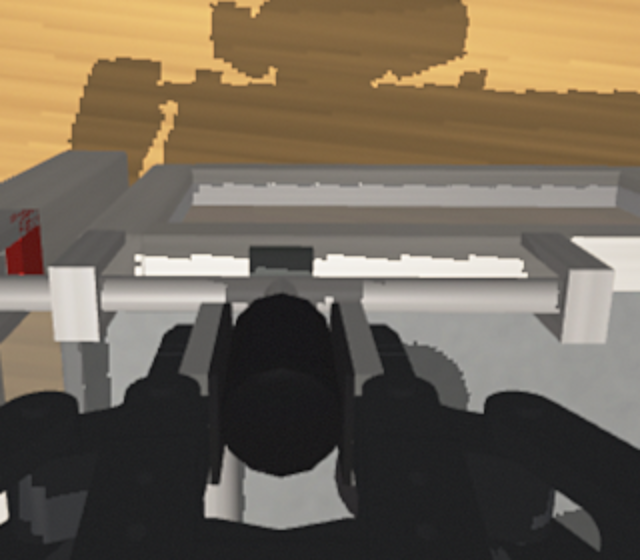

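The knob sits squarely between the pads and the bolt rod is raised in its guides. Now pulling towards the hinge.

```bash
python3 -m creep '[[0,0.005,0,0,0,0],[0,0.011,0,0,0,0],[0,0.017,0,0,0,0],[0,0.023,0,0,0,0],[0,0.029,0,0,0,0],[0,0.035,0,0,0,0],[0,0.040,0,0,0,0],[0,0.0425,0,0,0,0]]'
python3 - <<'E'
from h import *
go([.6265-.1151*.042,.041+.9933*.042,.1765])
E
```

```text
clock: 17.45
tcp_pos: [0.6225, 0.0775, 0.1767]
orientation: [0.0, -0.055, 0.998, -0.006]
wrist_force: [2.0, -25.8, -2.2]
finger_gap: 0.0217
tcp [0.6225 0.0775 0.1767] q [ 0.0024  0.4218  0.1586  1.3064 -0.012  -0.107 ] F [  1.9816 -25.7542  -2.1823] gap 0.021742682869404704 t 17.45
tool x [-0.994  -0.1092  0.0001] y [-0.1092  0.994  -0.0121] z [ 0.0012 -0.012  -0.9999]
shift [0.0003 0.0053 0.0001]
```

```bash
python3 - <<'E'
from h import *
im,d,p=cam('wrist'); np.savez('w5.npz',im=im,d=d,**{k:np.array(v) for k,v in p.items()}); cv2.imwrite('pics/w5.png',cv2.resize(im[120:400,140:540],(800,560)))
for f in ('w4.npz','w5.npz'):
    z=np.load(f);C=cloud(z['d'],z);h=cv2.cvtColor(z['im'],cv2.COLOR_BGR2HSV)
    P=C[255:370,285:350].reshape(-1,3);Q=P[abs(P[:,2]-.2465)<.005];r=cv2.minAreaRect(Q[:,:2].astype(np.float32));print(f,r,np.median(Q[:,2]))
print(env.get_state()['wrist_force'],env.get_state()['tcp_pos'])
E
```

```text
w4.npz ((0.6259912848472595, 0.042286939918994904), (0.024522751569747925, 0.023511726409196854), 6.856573104858398) 0.24540085498105585
w5.npz ((0.6218547224998474, 0.07896092534065247), (0.02426290698349476, 0.023429833352565765), 6.745733261108398) 0.24557451267534386
[  2.3402 -19.9647  -2.1635] [0.6225 0.0773 0.1767]
```

View pics/w5.png

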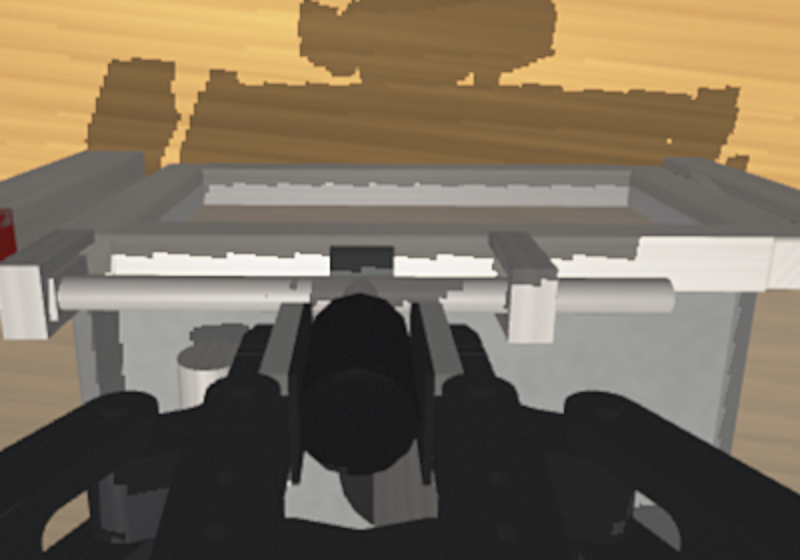

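The knob has moved 37 mm and meets resistance. The nose is already past the keeper. I'll check for binding by easing the lift a little and pulling slightly more.

```bash
python3 -m creep '[[0,-0.003,0,0,0,0],[0,-0.005,0.001,0,0,0],[0,-0.005,0.003,0,0,0],[0,-0.005,0.004,0,0,0],[0,-0.003,0.004,0,0,0],[0,-0.001,0.004,0,0,0],[0,0.001,0.004,0,0,0],[0,0.001,0.004,0,0,0]]'
python3 - <<'E'
from h import *
go([.6265-.1151*.042,.041+.9933*.042,.1765])
im,d,p=cam('wrist'); np.savez('w6.npz',im=im,d=d,**{k:np.array(v) for k,v in p.items()})
C=cloud(d,p); P=C[255:370,285:350].reshape(-1,3);Q=P[abs(P[:,2]-.2435)<.006];r=cv2.minAreaRect(Q[:,:2].astype(np.float32));print(r,np.median(Q[:,2]))
# things near the right finger / guide
m=(C[...,1]>.09)&(C[...,1]<.14)&(C[...,2]>.17)&(C[...,2]<.27)&(abs(C[...,0]-.615)<.05)
q=C[m]
for y in np.arange(.09,.14,.005):
    s=q[(q[:,1]>=y)&(q[:,1]<y+.005)]; print(round(y,3),len(s),s[:,2].min(),np.median(s[:,2]),s[:,2].max(),np.histogram(s[:,2],bins=[.17,.18,.19,.2,.21,.22,.23,.24,.27])[0])
E
```

```text
clock: 18.3
tcp_pos: [0.6225, 0.0774, 0.1725]
orientation: [0.0, -0.054, 0.999, -0.006]
wrist_force: [3.6, -24.5, -1.8]
finger_gap: 0.0222
tcp [0.6225 0.0774 0.1725] q [ 0.0026  0.4231  0.1502  1.297  -0.0124 -0.1057] F [  3.6365 -24.4923  -1.7877] gap 0.02222178056847226 t 18.3
tool x [-0.9941 -0.108   0.0003] y [-0.108   0.9941 -0.0124] z [ 0.001  -0.0124 -0.9999]
shift [ 0.0002  0.0053 -0.0041]
((0.6220213174819946, 0.07889652252197266), (0.024479985237121582, 0.023407431319355965), 6.79885721206665) 0.2413867715798008
0.09 1803 0.1722749892109967 0.24447298358419545 0.26982679566994894 [ 147    0    0   13  106  171  285 1081]
0.095 862 0.1735082478754707 0.2528193673369759 0.2659941683220015 [118   0   0   0  41  87  81 535]
0.1 653 0.1733450053172682 0.2345190071505932 0.26627961310066994 [144   0   0   0  34  97  87 291]
0.105 656 0.17283117033611503 0.2567198000584735 0.2639184538952801 [164   0   0   0   0   0   0 492]
0.11 1867 0.17340750188896156 0.2631871562634902 0.26992914154332953 [ 167    1    0    0    0    0    0 1699]
0.115 1825 0.1701875510592318 0.264244739566624 0.26999847468686483 [ 230  142    0    0    0    0    0 1453]
0.12 1333 0.17002405933310988 0.26192775416924985 0.2699783110859877 [ 95 412   0   0   0   0   0 826]
0.125 710 0.17003742758618984 0.18694228913073632 0.26999048949775345 [ 50 404   0   0   0   0   0 256]
0.13 113 0.17336771972410173 0.18595630557175152 0.18735830882421245 [45 68  0  0  0  0  0  0]
0.135 170 0.17305206138198193 0.17779294831682813 0.1804414272925912 [169   1   0   0   0   0   0   0]Traceback (most recent call last):
  File "<stdin>", line 9, in <module>
    return umr_minimum(a, axis, None, out, keepdims, initial, where)
ValueError: zero-size array to reduction operation minimum which has no identity
```

Same hard stop at a lower lift, and no finger touches the guide. The bolt is therefore fully drawn (it started about 5 mm back). That puts the hinge at (0.605, 0.229), matching the pin seen earlier. Relieving the pull and swinging the gate on a 151 mm arc.

```bash
python3 -m creep '[[0,-0.002,0,0,0,0],[0,-0.004,0,0,0,0],[0.0026,-0.004,0,0,0,1],[0.0053,-0.0039,0,0,0,2],[0.0105,-0.0036,0,0,0,4],[0.0158,-0.0032,0,0,0,6],[0.0210,-0.0025,0,0,0,8],[0.0262,-0.0017,0,0,0,10]]'
python3 - <<'E'
from h import *
go([.557,.0857,.1725])
E
```

```text
clock: 19.15
tcp_pos: [0.5958, 0.0771, 0.1724]
orientation: [0.0, 0.033, 0.999, -0.002]
wrist_force: [1.3, -11.3, -1.9]
finger_gap: 0.022
tcp [0.5958 0.0771 0.1724] q [-0.002   0.3705  0.0717  1.2717 -0.005   0.0631] F [  1.2868 -11.266   -1.8642] gap 0.022005772296349955 t 19.15
tool x [-0.9979  0.065  -0.0006] y [ 0.065   0.9979 -0.005 ] z [ 0.0002 -0.005  -1.    ]
shift [ 0.0392  0.006  -0.0002]
```

```bash
python3 -m creep '[[0.0053,-0.0009,0,0,0,2],[0.0105,-0.0011,0,0,0,4],[0.0158,-0.0007,0,0,0,6],[0.0210,0,0,0,0,8],[0.0262,0.0008,0,0,0,10],[0.0314,0.0018,0,0,0,12],[0.0365,0.003,0,0,0,14],[0.0391,0.0036,0,0,0,15]]'
python3 -m creep '[[0,0,0,0,0,0],[0,0,0,0,0,0],[0,0,0,0,0,0],[0,0,0,0,0,0],[0,0,0,0,0,0],[0,0,0,0,0,0],[0,0,0,0,0,0],[0,0,0,0,0,0]]'
python3 - <<'E'
from h import *
s=env.get_state(); go([.557,.0857,.1725])
h=np.array([.6046,.229]); v=s['tcp_pos'][:2]-h; print('r',np.hypot(*v),'gate deg',6.62-np.degrees(np.arctan2(v[0],-v[1])))
im,d,p=cam('wrist'); np.savez('w7.npz',im=im,d=d,**{k:np.array(v) for k,v in p.items()})
im2,d2,p2=cam('top'); np.savez('top7.npz',im=im2,d=d2,**{k:np.array(v) for k,v in p2.items()})
im3,_,_=cam('scene')
cv2.imwrite('pics/f.png',np.vstack([np.hstack([cv2.resize(im,(400,300)),cv2.resize(im2,(400,300))]),np.hstack([cv2.resize(im3,(400,300)),cv2.resize(im3[190:340,140:340],(400,300))])]))
E
```

```text
clock: 19.95
tcp_pos: [0.5568, 0.0855, 0.1726]
orientation: [0.0, 0.162, 0.987, -0.001]
wrist_force: [2.0, -5.0, -1.7]
finger_gap: 0.0221
clock: 20.75
tcp_pos: [0.557, 0.0855, 0.1724]
orientation: [0.0, 0.161, 0.987, -0.0]
wrist_force: [1.2, -4.6, -1.8]
finger_gap: 0.022
tcp [0.557  0.0855 0.1724] q [ 0.0102  0.2983 -0.0307  1.2418 -0.0007  0.3334] F [ 1.2201 -4.6073 -1.8122] gap 0.02202926506641791 t 20.75
tool x [-0.9482  0.3176 -0.0002] y [ 0.3176  0.9482 -0.0007] z [-0.     -0.0007 -1.    ]
shift [ 0.0001  0.0002 -0.0001]
r 0.15122316919469186 gate deg 24.953999868045067
```

View pics/f.png

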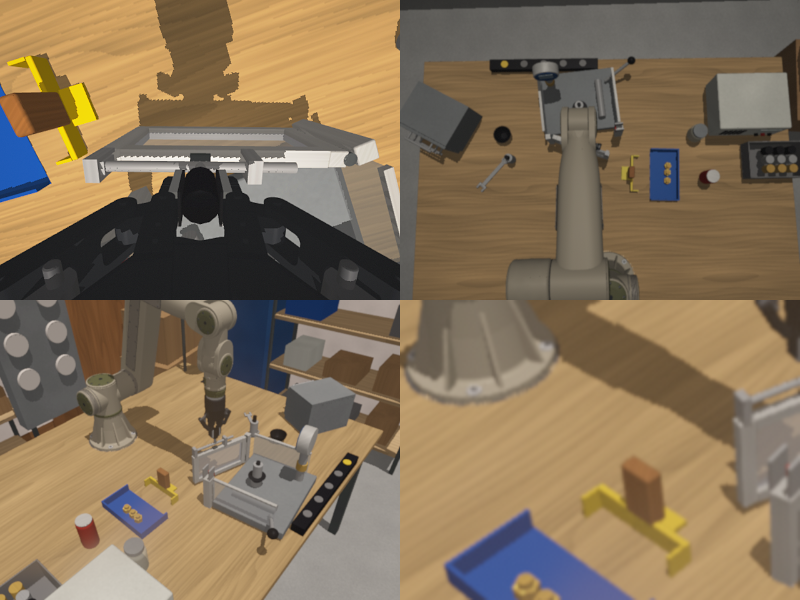

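The montage shows the gate open with the knob gripped, the pusher upright, the plugs in the corral and the other items in place. One numeric check of the gate angle, then hand in.

```bash
python3 - <<'E'
from h import *
def top(f,zt,tol,box):
    z=np.load(f);C=cloud(z['d'],z).reshape(-1,3);x0,x1,y0,y1=box
    Q=C[(abs(C[:,2]-zt)<tol)&(C[:,0]>x0)&(C[:,0]<x1)&(C[:,1]>y0)&(C[:,1]<y1)];return Q
# top rail at z~.15: line fit, shut vs open
for f,b in (('w2.npz',(.57,.68,.13,.24)),('w7.npz',(.5,.62,.13,.24))):
    Q=top(f,.149,.004,b); l=cv2.fitLine(Q[:,:2].astype(np.float32),cv2.DIST_HUBER,0,.01,.01).ravel(); print(f,len(Q),np.degrees(np.arctan(l[0]/l[1])))
z=np.load('w7.npz');C=cloud(z['d'],z);P=C[240:380,270:370].reshape(-1,3);Q=P[abs(P[:,2]-.2415)<.005];r=cv2.minAreaRect(Q[:,:2].astype(np.float32));print('knob',r, np.hypot(r[0][0]-.6046,r[0][1]-.229))
z0,z7=np.load('top0.npz'),np.load('top7.npz')
D=cv2.absdiff(z0['im'],z7['im']).max(2)
for n,(u,v) in dict(jar=(479,210),can=(495,282),cup=(163,215),sensor=(173,254),wrench=(145,285)).items(): print(n,D[v-14:v+15,u-14:u+15].mean())
hsv=cv2.cvtColor(z7['im'],cv2.COLOR_BGR2HSV); y=((hsv[...,0]>14)&(hsv[...,0]<32)&(hsv[...,1]>130)&(hsv[...,2]>110)).astype(np.uint8); y[:,:403]=0;y[:,443:]=0;y[:241]=0;y[318:]=0
v,u=np.nonzero(y); Q=np.array([onz(z7,a,b,.028)[:2] for a,b in zip(u,v)]);print('plugs',Q.min(0),Q.max(0))
print(env.get_state()['qvel'],env.hand_in())
E
```

```text
w2.npz 1883 -6.378554
w7.npz 4188 20.697927
knob ((0.55690997838974, 0.08686886727809906), (0.035282447934150696, 0.025330740958452225), 71.64527893066406) 0.14991863476565445
jar 3.370986920332937
can 4.035671819262783
cup 2.5255648038049943
sensor 3.8751486325802618
wrench 4.25089179548157
plugs [ 0.4068 -0.2861] [ 0.4962 -0.2577]
the job is handed in; nothing more can be done
[-0.      0.0013 -0.0012 -0.0006 -0.0007 -0.0013] None
```

The whole job was done in the order asked, and I handed it in at about 21 s of the 51 s allowed.

- **Sweep:** I swept the three plugs into the corral with the yellow pusher. They stand about 65 to 93 mm beyond its mouth. The pusher was then backed out and left upright on the table.
- **Bolt and gate:** I lifted the bolt about 13 mm, drew it back to its stop, and swung the gate open. The arm is still gripping the knob and holding the gate steady.

**Last checks**
- **Gate angle:** 25.0° from the tool position about the hinge. A line fitted to the top rail gave 27.1°, so the two disagree by 2°.
- **Bolt drawn:** the knob is 150 to 151 mm from the estimated hinge, but I placed that hinge partly by assuming the bolt was fully drawn. The knob moved 37 mm, not 42 mm, before meeting a firm stop at two different lifts. I took that to be the end stop, with the bolt starting about 5 mm back.
- **Other items:** the jar, can, cup, sensor and wrench look unchanged from above.

**What went wrong:** the first try at the knob closed above it. The camera depth showed the real fingertips about 38 mm above the reported tool point, so I reopened and gripped lower. Wrist force peaked at about 26 N in the readings, when the bolt reached its stop.

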